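# Roll a lens tube into its inspection seat

## Robot

A 6-joint arm with a two-finger parallel gripper is mounted at the origin on the work surface. World frame = base frame: x ahead of the robot, y to its left, z up, the work surface at z = 0. Lengths are in m, angles in degrees, forces in N, time in s.
With the tool pointing down it reaches from about 0.35 to 0.875 m from the base axis. Payload 4.2 kg.
Tool frame: the origin (TCP) lies midway between the tips of the shut fingers; the grasp point (between the pads) lies 19 mm behind it; z points along the fingers, y is the direction in which the jaws open and shut (so a half turn about z gives the same grasp; the last joint's range is limited). The gripper opens to 87 mm and grips with 3 to 60 N. Pads are 19 mm wide; open, the fingers measure 117 mm over their backs; the gripper's body (75 mm by 190 mm) begins 51 mm behind the grasp point.
Start: joints at [-57.261, 22.042, 0.453, 0, -68.411, -14.817], TCP at [0.192, -0.595, 0.223] pointing down, gripper open.
Joint ranges: [-179.83, 179.83], [-69.29, 118.12], [-61.27, 80.66], [-181.25, 117.63], [-171.15, -9.14], [-177.46, 177.46]. Speed limits (degrees/s): [159.86, 159.86, 180, 180, 180, 180].

## Interface

Orientations are given as [roll, pitch, yaw] about the fixed x, y, z axes, in that order (R = Rz(yaw) Ry(pitch) Rx(roll)).
In Python, from workcell import manip gives the robot as it stands.
- The arm moves only by the tool arm_command, never from a script. Its argument "series" is one flat list of numbers, 7 for each row, row after row: the shift along the tool's x, y, z in m, then the turn, a rotation vector about the tool's x, y, z in degrees, then the opening in per cent of the stroke, from 0 (shut) to 100 (fully open). In form: [x, y, z, ax, ay, az, jaw, x, y, z, ax, ay, az, jaw, ...]. A call has 1 to 8 rows; each row is the pose to reach, as a shift and turn from the pose commanded when the call began, along the tool's axes at that moment; what a row does not reach only later rows make up. A row lasts 1/12 s, in which the tool goes at most 41.7 mm and 7.16 degrees, less where a joint would pass 70% of its speed; a pose out of reach is approached as far as the arm can. A call with a gripper value outside its range is refused whole. The fingers move at their own pace and stop on an object; the grip force is fixed at half the most. Time passes only in rows, so rows that repeat a pose let the fingers close. It gives the time, the measured TCP pose, the force and the opening at its end, in the units of the state.
- manip.state(): the state, without advancing time (a new reading comes with each control period).
- manip.grab_frame(name): name is "scene" or "top"; returns a dict with "image" (400x640x3 uint8, red, green, blue), "range_z" (400x640 float32, m along the optical axis (not along the pixel's ray), 0 where there is no reading), "camera_matrix" (3x3 intrinsics, pixels), "rvec" (rotation vector, rad) and "tvec" (3), from world to camera coordinates, as OpenCV has them. Camera axes: x right, y down, z forward; pixel columns grow to the right and rows downward; lengths in m; the calibration is good to about 2 mm. A picture is of the moment at which its call begins.
- manip.job_done(): hands the job in, once; it reports no verdict.
The state is a dict: "time": time; "joints": joint angles; "dq": joint speeds; "tau": joint torques, N m; "tcp_pos": TCP position; "ee_rot": TCP orientation; "wrist_force": force on the tool from outside, world axes, zero at the start; "ft_torque": the same for the moment, N m; "width": finger opening in m.
Only numpy, scipy, OpenCV 4.12 (cv2) and the standard library are available. Lean on these libraries where they do the work, as an engineer would, in place of code of your own. Each camera call takes 0.05 s, during which the arm holds its last target. There are 200 camera calls.

## Task

Pull the orange gate knob all the way out so that the gate no longer blocks the tray, then roll the black lens tube along the tray by pushing gently on its side, up the small ramp, until it drops into the seat against the teal stop; leave it resting there. Do not lift the tube, let it run away, push it hard, or shove the seat from where it is set, and leave the other things on the bench where they are.

Things in the scene. Friction and masses are not known exactly. Their poses are not given: they have to be found in the camera images.
- tray: Flat aluminium tray fixed to the bench, 320 mm long along its x (the tube is rolled towards +x, where the seat is), 130 mm wide along its y, z up. Origin: centre of its underside; the rolling surface is 8 mm above it. Side walls and the +x end wall reach 18 mm above the origin, a lip at the -x end 12 mm. Lane between the walls: y -59 to +59 mm.
- gate_knob (a point): Centre of the gate's upright orange knob (18 mm diameter, 21.5 to 57.5 mm above the bench, this point 39.5 mm). It stands outside the tray's +y wall, at tray x = -30, y = 95 mm when shut, on a steel bar 10 mm wide, 12 mm high (9.5 to 21.5 mm above the bench) that runs through the wall into the lane and blocks the tube.
- gate (a joint): Travel of the gate in m: 0 shut, 0.055 fully pulled out (the knob moves along the tray's +y). Slides with about 1.5 N of friction and stays where it is left. The lane is clear from 0.048 on.
- tube_center (a point): Centre of the black lens tube with a teal band: cylinder of 40 mm diameter, 100 mm long, 0.36 to 0.55 kg, lying across the lane in the -x part of the tray, its length along its own y (and the tray's y); it rolls with very little resistance. Its centre is 28 mm above the tray's origin on the tray, 31 mm in the seat. Over 12 N of push is too hard; faster than 0.25 m/s it has run away.
- tube: The same tube, origin at its centre. Pushing it up the seat's ramp takes some 1 to 3 N; the force vanishes as it passes the crest and drops in by itself, and rises again if it is pushed on against the stop. The axis of the seated tube (mid-seat) lies 40 to 105 mm along the tray's +x: where the seat is set differs each time and is not reported, find it by feel or sight.
- seat (a joint): How far the seat has been shoved from its set place (m, + along tray +x; 0 at the start). Only friction holds it: it slips at about 8 N and must stay within 3 mm. White block 112 mm wide: ramp 26 mm long up to a sharp orange crest 6 mm high, then a floor 3 mm high, then a teal stop 30 mm high. Crest 12 mm before, stop face 22 mm beyond, the axis of a tube in mid-seat.
- eyepiece: Bystander: black eyepiece standing beside the tray, 38 mm diameter, 56 mm tall. Origin: centre of its underside.
- objective: Bystander: brass objective standing beside the tray, 24 mm diameter, 42 mm tall. Origin: underside.
- dust_cap: Bystander: teal dust cap beside the tray's +y wall, 48 mm diameter, 14 mm tall. Origin: underside.
- slide_box: Bystander: blue open box of glass slides, 100 x 70 x 30 mm. Origin: underside.
- immersion_oil: Bystander: small amber bottle, 34 mm diameter, 70 mm tall. Origin: underside.
- beaker: Bystander: glass beaker, 68 mm diameter, 80 mm tall. Origin: underside.
- petri_dish: Bystander: clear closed petri dish, 90 mm diameter, 15 mm tall. Origin: underside.
Things that resemble listed ones, but are neither listed nor needed, are in the scene too. What is shaped like the tube but red is not meant. Of the things shaped like the part that bears seat, the white one is meant.

How it is judged (in metres and radians):
On the way, in this order (a step that is already met when the one before it is completed fails the run):
1. the gate is pulled out clear of the lane (value of joint gate above 0.048 m), for 0.2 s.
2. the tube lies at rest in the seat, untouched by the robot (z of tube_center in the frame of tray between 0.0298 and 0.0322 m and x of tube_center in the frame of tray above 0.03 m and angle between the y axis of tube_center and the y axis of tray, either way round below 0.07 rad and linear speed of tube below 0.01 m/s and contact force between each of the fingers, the arm and tube below 0.1 N), for 0.3 s.
At the end, for the whole second after the job is handed in: The tube rests still and released in the seat (its centre 31 mm above the tray's origin, within 1.2 mm, and square to the lane within 0.07 rad), the gate is still pulled out at least 45 mm, and the seat is within 3 mm of where it was set (all of step 2 and value of joint gate above 0.045 m and value of joint seat between -0.003 and 0.003 m); the robot touches nothing.
It fails at once if the tube is pushed or squeezed with more than 12 N (contact force between any of the fingers, the arm and tube above 12 N).
It fails at once if the seat is shoved more than 3 mm from where it was set (value of joint seat above 0.003 m or value of joint seat below -0.003 m).
It fails at once if the tube is lifted off the tray (z of tube_center in the frame of tray above 0.042 m).
It fails at once if the tube runs away (faster than 0.25 m/s) (linear speed of tube above 0.25 m/s).
It fails at once if a bystander is moved by more than 15 mm (distance of any of eyepiece, objective, dust_cap, slide_box, immersion_oil, beaker, petri_dish from where it was at the start of the episode above 0.015 m).
It also fails if it takes over 58 s, if anything falls off the work surface, if the arm or the gripper's body presses on something with over 40 N, if the wrist force passes 120 N, or if a joint passes its speed limit or range.

## Working session

There is one attempt and no reset: what is moved stays moved. The work goes in short steps, Python scripts to look and compute and a tool call to move; the robot and the scene stay as the last step left them, time stands still between calls to the robot, and variables do not carry over. Pictures are saved under pics/ and viewed, on a budget of 10 in all, crops included, one or two more only if the job needs it, and the job is handed in when it is done.

Besides the shell and the picture viewer there is one more tool, called after "Emit:" as a command line: name --argument value ..., lists and objects as JSON in quotes. arm_command: Moves the arm, as the interface text tells. Its arguments: {"type":"object","properties":{"series":{"type":"array","items":{"type":"number"}}},"required":["series"]}

```bash
ls; mkdir -p pics; cat > h.py <<'E'
import numpy as np, cv2
from workcell import manip
def grab(n):
    f=manip.grab_frame(n); f['R']=cv2.Rodrigues(np.array(f['rvec'],float))[0]; f['t']=np.array(f['tvec'],float).ravel(); f['K']=np.array(f['camera_matrix'],float); return f
def save(im,p): cv2.imwrite(p,cv2.cvtColor(im,cv2.COLOR_RGB2BGR))
def ray(f,u,v,z):
    d=f['R'].T@np.linalg.solve(f['K'],[u,v,1.]); c=-f['R'].T@f['t']; return c+d*(z-c[2])/d[2]
def pts(f):
    Z=f['range_z']; v,u=np.indices(Z.shape); p=np.stack([u,v,np.ones_like(u)],-1)@np.linalg.inv(f['K']).T*Z[...,None]
    return (p-f['t'])@f['R']
E
python3 - <<'E'
from h import *
for n in ['scene','top']:
    f=grab(n); save(f['image'],f'pics/{n}0.png'); print(n,-f['R'].T@f['t'],f['R'][2]); np.savez(f'{n}0.npz',**f)
print(manip.state())
E
```

```text
pics
scene [ 1.52023705 -0.01935243  0.88496752] [-0.72373031  0.01109076 -0.68999379]
top [0.55206031 0.01204373 1.14484793] [ 0.04985468 -0.03107743 -0.99827286]
{'time': 0.1, 'joints': array([-5.72619963e+01,  2.20871684e+01,  3.87972907e-01, -2.43774029e-02,
       -6.84091360e+01, -1.48159158e+01]), 'dq': array([-0.09830596, -0.18028274,  0.29201905,  0.06242954,  0.05058186,
        0.11342132]), 'tau': array([-4.03436088e-04, -3.91690600e+01,  1.87933803e+01,  4.23193306e+00,
        1.34168321e-02, -7.78021854e-05]), 'tcp_pos': array([ 0.19217536, -0.59417243,  0.22156533]), 'ee_rot': array([ 1.79889477e+02, -5.80543801e-03, -1.62086898e+02]), 'wrist_force': array([0.4759998 , 0.64076812, 0.23793975]), 'ft_torque': array([ 0.01756049,  0.01317747, -0.00196417]), 'width': 0.08702084796091678}
```

View pics/top0.png

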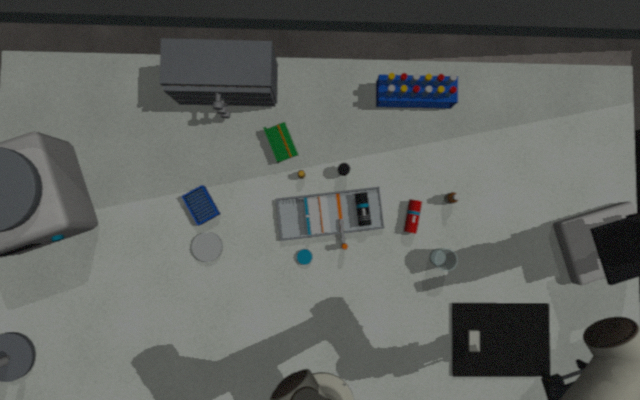

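View pics/scene0.png

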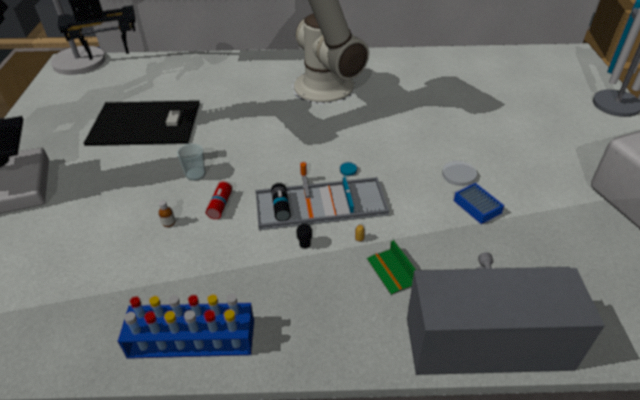

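Top view: black tube with teal band at (362,208), red look-alike at (413,217), orange gate knob at (344,246), brass objective (301,174), white seat in the tray with an orange crest near (322,212) and a teal stop at (307,215). The green/orange ramp at (281,142) is a look-alike. One close crop checks this choice.

```bash
python3 - <<'E'
from h import *
a=np.load('top0.npz'); b=np.load('scene0.npz')
c1=cv2.resize(a['image'][165:275,260:400],None,fx=4,fy=4,interpolation=cv2.INTER_CUBIC)[:300*2]
c1=cv2.resize(c1,(380,300)); c1=cv2.resize(a['image'][175:270,262:395],(399,285),interpolation=cv2.INTER_CUBIC)
c2=cv2.resize(b['image'][150:240,245:400],(399,232),interpolation=cv2.INTER_CUBIC)
c1=cv2.resize(c1,(798,570))
im=np.zeros((600,800,3),np.uint8)
c1=cv2.resize(a['image'][180:265,268:393],(500,340),interpolation=cv2.INTER_CUBIC);c2=cv2.resize(b['image'][155:235,250:400],(487,260),interpolation=cv2.INTER_CUBIC)
im[:340,:500]=c1; im[340:,:487]=c2
save(np.clip(im*1.6,0,255).astype(np.uint8),'pics/crop1.png')
for n,(u,v) in dict(knob=(344,246),tube=(362,208),cap=(304,257),eye=(344,170),obj=(301,174)).items(): print(n,ray(a,u,v,.03).round(3))
P=pts(a)
# tray wall-top corners by pixels
for u,v in [(276,200),(381,188),(384,228),(279,240)]: print(ray(a,u,v,.018).round(4))
E
```

```text
knob [ 0.483 -0.063  0.03 ]
tube [ 0.598 -0.116  0.03 ]
cap [0.449 0.057 0.03 ]
eye [ 0.713 -0.06   0.03 ]
obj [0.699 0.07  0.03 ]
[0.6199 0.1453 0.018 ]
[ 0.6611 -0.1756  0.018 ]
[ 0.5384 -0.1854  0.018 ]
[0.4987 0.134  0.018 ]
```

View pics/crop1.png

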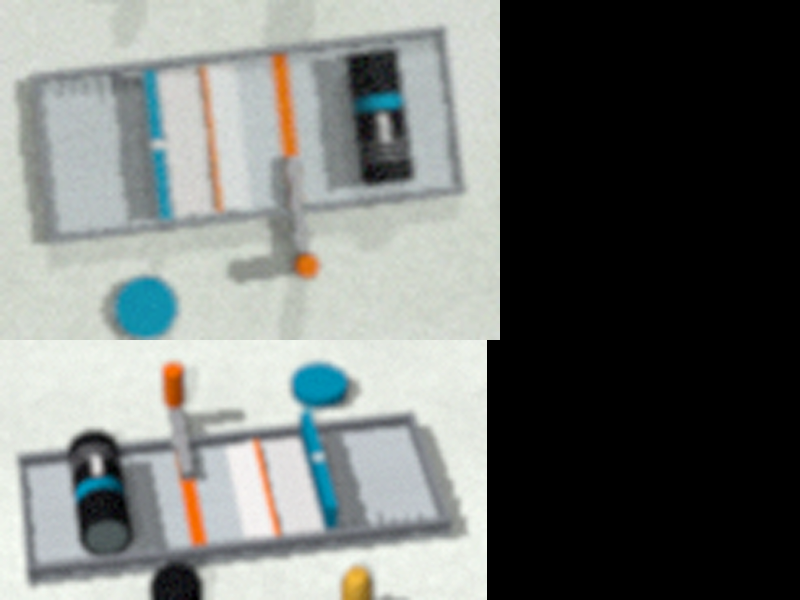

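The crop confirms it: black tube lying square near the tray's -x end, knob on the steel bar on the robot side, white seat with orange crest and teal stop. Tray +x runs along world +y. The wide orange line is only a mark painted at the gate. Next: measure.

```bash
cat >> h.py <<'E'
def hsv(f): return cv2.cvtColor(f['image'],cv2.COLOR_RGB2HSV)
def blob(f,lo,hi,box):
    m=cv2.inRange(hsv(f),lo,hi); u0,v0,u1,v1=box; k=np.zeros_like(m); k[v0:v1,u0:u1]=m[v0:v1,u0:u1]
    return k
def cen(m): v,u=np.nonzero(m); return u.mean(),v.mean(),len(u)
def tri(fs,px):
    A=[];b=[]
    for f,(u,v) in zip(fs,px):
        d=f['R'].T@np.linalg.solve(f['K'],[u,v,1.]); d/=np.linalg.norm(d); c=-f['R'].T@f['t']; M=np.eye(3)-np.outer(d,d); A.append(M); b.append(M@c)
    return np.linalg.lstsq(np.vstack(A),np.hstack(b),rcond=None)[0]
E
python3 - <<'E'
from h import *
a=np.load('top0.npz'); b=np.load('scene0.npz')
O=((5,120,60),(18,255,255)); T=((85,100,40),(105,255,255))
ka=cen(blob(a,*O,(338,240,352,254))); kb=cen(blob(b,*O,(298,158,310,176))); print('knob',ka,kb,tri([a,b],[ka[:2],kb[:2]]))
# teal band of tube
ta=cen(blob(a,*T,(352,190,375,225))); tb=cen(blob(b,*T,(270,180,292,225))); print('band',ta,tb,tri([a,b],[ta[:2],tb[:2]]))
# stop top edge, top: teal ; crest: thin orange
for nm,c,bx,z in [('stop',T,(300,190,316,240),.038),('crest',O,(314,190,328,240),.014),('stripe',O,(332,190,344,225),.008)]:
    m=blob(a,*c,bx); v,u=np.nonzero(m); 
    l=cv2.fitLine(np.c_[u,v].astype(np.float32),cv2.DIST_L2,0,.01,.01).ravel(); print(nm,len(u),v.min(),v.max(),ray(a,u.mean(),v.mean(),z), 'dir',ray(a,l[2]+20*l[0],l[3]+20*l[1],z)-ray(a,l[2]-20*l[0],l[3]-20*l[1],z))
# tube black, tray walls
P=pts(a); Z=a['range_z']; print('valid',(Z>0).mean(), 'tube top z',P[200:216,356:368,2].mean(axis=1).round(3))
g=hsv(a); print(g[195:235:3,276:300:4].tolist()[3])
sel=np.zeros(Z.shape,bool); sel[180:250,268:392]=1
m=(P[...,2]>.004)&(P[...,2]<.025)&(P[...,0]>.505)&(P[...,0]<.67)&sel&(P[...,1]<.18)&(P[...,1]>-.21)
m=cv2.morphologyEx(m.astype(np.uint8),cv2.MORPH_OPEN,np.ones((3,3)))
print(m.sum(), P[230:236,290:300,2].mean(), P[262:270,330:340,2].mean())
q=P[m>0][:,:2].astype(np.float32); print(cv2.minAreaRect(q*1000), q.mean(0))
t=(P[...,2]>.035)&(P[...,1]<-.07)&sel; q=P[t]; print('tube',t.sum(),cv2.minAreaRect(q[:,:2].astype(np.float32)*1000),q.mean(0),q[:,2].max())
E
```

```text
knob (np.float64(344.0833333333333), np.float64(245.91666666666666), 24) (np.float64(302.9117647058824), np.float64(168.38235294117646), 68) [ 0.48409471 -0.06265223  0.04127591]
band (np.float64(362.5090909090909), np.float64(205.03636363636363), 55) (np.float64(279.0), np.float64(199.4), 65) [ 0.60657329 -0.11785855  0.0457066 ]
stop 97 197 234 [0.57310926 0.05037185 0.038     ] dir [-0.11860917 -0.01585089  0.        ]
crest 2 219 227 [0.55154011 0.00595941 0.014     ] dir [-0.12101184 -0.01668205  0.        ]
stripe 81 194 218 [ 0.60484898 -0.04634966  0.008     ] dir [-0.12230264 -0.01708977  0.        ]
valid 0.995859375 tube top z [0.045 0.044 0.043 0.045 0.044 0.043 0.043 0.043 0.043 0.041 0.041 0.041
 0.04  0.04  0.04  0.04 ]
[[75, 12, 85], [93, 19, 120], [99, 15, 119], [100, 12, 123], [86, 16, 115], [90, 12, 105]]
3502 0.00732636257309453 -0.00048777360989309506
((574.6339721679688, -20.948135375976562), (145.51234436035156, 319.7947998046875), 7.449661731719971) [ 0.5809447 -0.0093204]
tube 408 ((595.5864868164062, -117.9331283569336), (100.16532135009766, 38.69801712036133), 8.497937202453613) [ 0.5956077  -0.11754454  0.04395972] 0.0518182547135554
```

Emit:
arm_command --series '[-0.441, 0.416, 0.04, 0, 0, 10, 50, -0.441, 0.416, 0.04, 0, 0, 10, 50, -0.441, 0.416, 0.04, 0, 0, 10, 50, -0.441, 0.416, 0.04, 0, 0, 10, 50, -0.441, 0.416, 0.04, 0, 0, 10, 50, -0.441, 0.416, 0.04, 0, 0, 10, 50, -0.441, 0.416, 0.04, 0, 0, 10, 50, -0.441, 0.416, 0.04, 0, 0, 10, 50]'

```text
time: 0.77
tcp_pos: [0.3521, -0.302, 0.2004]
ee_rot: [180.0, -0.0, -172.1]
wrist_force: [1.1, -0.2, -0.5]
width: 0.0459
```

Emit:
arm_command --series '[-0.164, 0.22, 0.08, 0, 0, 0.2, 50, -0.164, 0.22, 0.08, 0, 0, 0.2, 50, -0.164, 0.22, 0.08, 0, 0, 0.2, 50, -0.164, 0.22, 0.08, 0, 0, 0.2, 50, -0.164, 0.22, 0.08, 0, 0, 0.2, 50, -0.164, 0.22, 0.08, 0, 0, 0.2, 50, -0.164, 0.22, 0.08, 0, 0, 0.2, 50, -0.164, 0.22, 0.08, 0, 0, 0.2, 50]'

```text
time: 1.43
tcp_pos: [0.4858, -0.0594, 0.1187]
ee_rot: [180.0, -0.1, -172.0]
wrist_force: [-1.2, 0.2, 0.4]
width: 0.0438
```

```bash
python3 - <<'E'
from h import *
f=grab('top'); b=grab('scene'); print(manip.state()['tcp_pos'])
im=np.vstack([cv2.resize(f['image'][150:290,250:420],(510,420//1)),])
i2=cv2.resize(b['image'][110:250,220:400],(510,397))[:180+0]
save(np.clip(np.hstack([cv2.resize(f['image'][170:290,280:400],(400,400)),cv2.resize(b['image'][120:240,240:360],(400,400))])*1.5,0,255).astype(np.uint8),'pics/a1.png')
E
```

```text
[ 0.48380189 -0.06231679  0.11974584]
```

View pics/a1.png

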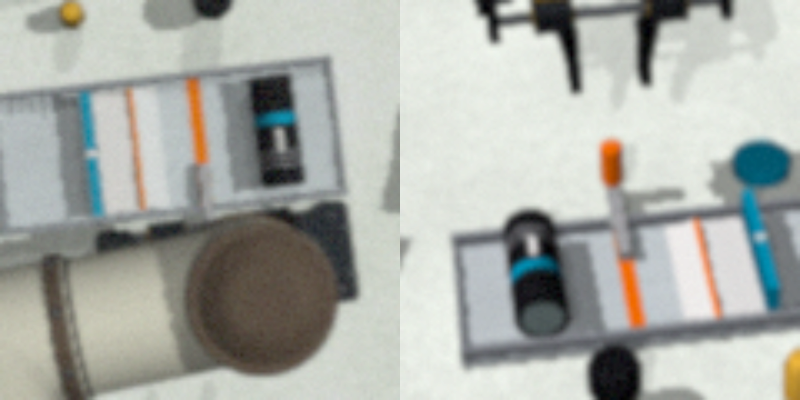

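The gripper hovers with its two fingers (scene crop columns 575 and 645) on either side of the knob (611,162). So the knob position is right. Now go down and close.

Emit:
arm_command --series '[0, 0, 0.04, 0, 0, 0, 50, 0, 0, 0.07, 0, 0, 0, 50, 0, 0, 0.09, 0, 0, 0, 50, 0, 0, 0.09, 0, 0, 0, 50, 0, 0, 0.09, 0, 0, 0, 10, 0, 0, 0.09, 0, 0, 0, 10, 0, 0, 0.09, 0, 0, 0, 10, 0, 0, 0.09, 0, 0, 0, 10]'

```text
time: 2.2
tcp_pos: [0.485, -0.0635, 0.0323]
ee_rot: [180.0, 0.2, -172.3]
wrist_force: [-0.2, -0.5, 0.2]
width: 0.0244
```

Emit:
arm_command --series '[0, 0, 0, 0, 0, 0, 10, 0, 0, 0, 0, 0, 0, 10, 0, 0, 0, 0, 0, 0, 10]'

```text
time: 2.45
tcp_pos: [0.4848, -0.0626, 0.0319]
ee_rot: [180.0, 0.2, -172.3]
wrist_force: [-1.3, 5.1, 5.6]
width: 0.017
```

Gripped on the 18 mm knob. Pull 57 mm along tool +x.

Emit:
arm_command --series '[0.008, 0, 0, 0, 0, 0, 10, 0.018, 0, 0, 0, 0, 0, 10, 0.028, 0, 0, 0, 0, 0, 10, 0.038, 0, 0, 0, 0, 0, 10, 0.047, 0, 0, 0, 0, 0, 10, 0.053, 0, 0, 0, 0, 0, 10, 0.056, 0, 0, 0, 0, 0, 10, 0.056, 0, 0, 0, 0, 0, 10]'

```text
time: 3.12
tcp_pos: [0.4374, -0.0687, 0.0321]
ee_rot: [180.0, 1.2, -172.1]
wrist_force: [14.5, 4.8, -14.6]
width: 0.017
```

Emit:
arm_command --series '[0, 0, 0, 0, 0, 0, 10, 0, 0, 0, 0, 0, 0, 10, 0, 0, 0, 0, 0, 0, 10]'

```text
time: 3.37
tcp_pos: [0.4374, -0.0687, 0.0321]
ee_rot: [180.0, 1.1, -172.1]
wrist_force: [13.3, 3.8, -13.5]
width: 0.0172
```

```bash
python3 - <<'E'
from h import *
b=grab('scene'); s=manip.state(); print(s['tcp_pos'],s['ee_rot'],s['wrist_force'],s['joints'])
save(np.clip(cv2.resize(b['image'][110:240,240:400],(800,600))*1.5,0,255).astype(np.uint8)[:,:],'pics/a2.png')
E
```

```text
[ 0.43748006 -0.06869351  0.03213883] [ 179.95442409    1.10974257 -172.1407195 ] [ 12.57738611   4.75644957 -12.81836786] [ 1.22582015e+01  1.88001362e+01 -3.90020004e+01  7.68283901e-02
 -3.10879169e+01 -9.44638894e+01]
```

View pics/a2.png

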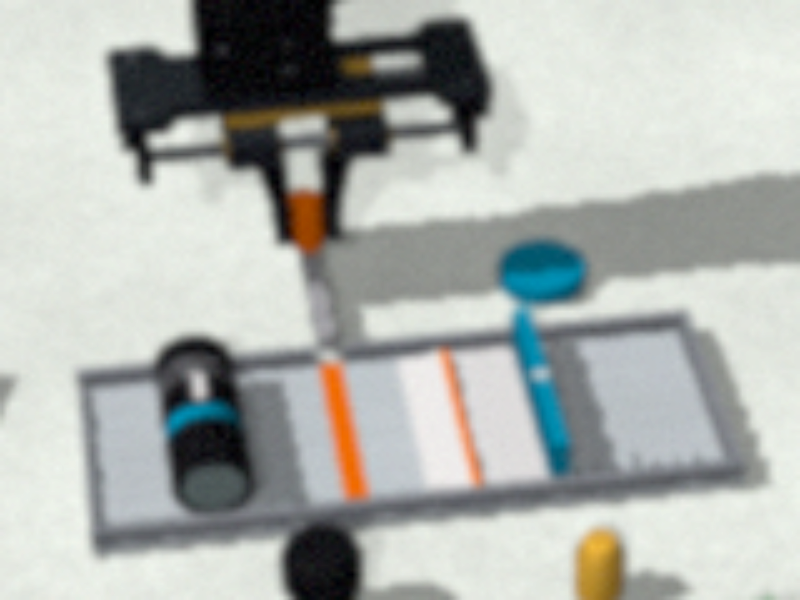

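The knob (scene crop 308,220) is held and the bar's end is back at the wall (330,345). The 13 N pull suggests the end of travel, but the TCP travel was only 48 mm. I release, rise and measure the knob.

Emit:
arm_command --series '[0, 0, 0, 0, 0, 0, 50, 0, 0, 0, 0, 0, 0, 50, 0, 0, 0, 0, 0, 0, 50, 0, 0, 0, 0, 0, 0, 50, 0, 0, -0.03, 0, 0, 0, 50, 0, 0, -0.07, 0, 0, 0, 50, 0, 0, -0.1, 0, 0, 0, 50, 0, 0, -0.1, 0, 0, 0, 50]'

```text
time: 4.08
tcp_pos: [0.4321, -0.0709, 0.1365]
ee_rot: [-179.9, 0.7, -172.2]
wrist_force: [0.4, -0.3, -0.6]
width: 0.0431
```

```bash
python3 - <<'E'
from h import *
b=grab('scene'); s=manip.state(); print(s['tcp_pos'],s['ee_rot'],s['wrist_force'],s['time'])
for f in (np.load('scene0.npz'),b):
    m=blob(f,(5,120,60),(18,255,255),(290,130,315,177)); v,u=np.nonzero(m); print(cen(m),v.min(),v.max(),ray(f,*cen(m)[:2],.0395))
E
```

```text
[ 0.43019781 -0.07087757  0.13383719] [ 179.99368705    0.44259018 -172.26856494] [-0.0615882   0.44985153 -0.02168221] 4.1333
(np.float64(302.9117647058824), np.float64(168.38235294117646), 68) 162 175 [ 0.48185321 -0.06337364  0.0395    ]
(np.float64(300.85483870967744), np.float64(157.17741935483872), 62) 151 164 [ 0.43424408 -0.06933342  0.0395    ]
```

Emit:
arm_command --series '[-0.004, 0, 0.04, 0, 0, 0, 50, -0.004, 0, 0.08, 0, 0, 0, 50, -0.004, 0, 0.107, 0, 0, 0, 50, -0.004, 0, 0.107, 0, 0, 0, 50, -0.004, 0, 0.107, 0, 0, 0, 10, -0.004, 0, 0.107, 0, 0, 0, 10, -0.004, 0, 0.107, 0, 0, 0, 10, -0.004, 0, 0.107, 0, 0, 0, 10]'

```text
time: 4.8
tcp_pos: [0.4336, -0.0702, 0.0252]
ee_rot: [180.0, 0.2, -172.3]
wrist_force: [-0.1, -1.0, 0.0]
width: 0.0246
```

Emit:
arm_command --series '[0, 0, 0, 0, 0, 0, 10, 0, 0, 0, 0, 0, 0, 10, 0, 0, 0, 0, 0, 0, 10, 0, 0, 0, 0, 0, 0, 10]'

```text
time: 5.13
tcp_pos: [0.4334, -0.0693, 0.025]
ee_rot: [179.9, 0.2, -172.3]
wrist_force: [-1.5, 7.0, 5.1]
width: 0.017
```

Emit:
arm_command --series '[0.003, 0, 0, 0, 0, 0, 10, 0.006, 0, 0, 0, 0, 0, 10, 0.009, 0, 0, 0, 0, 0, 10, 0.012, 0, 0, 0, 0, 0, 10, 0.012, 0, 0, 0, 0, 0, 10, 0.012, 0, 0, 0, 0, 0, 10]'

```text
time: 5.63
tcp_pos: [0.433, -0.0693, 0.0254]
ee_rot: [180.0, 1.5, -172.1]
wrist_force: [20.1, 1.1, -23.9]
width: 0.0173
```

20 N without any motion means a hard stop, so the gate is fully out (it had evidently started slightly open). Release, lift, turn 90° and go above and behind the tube.

Emit:
arm_command --series '[-0.011, 0, 0, 0, 0, 0, 10, -0.011, 0, 0, 0, 0, 0, 50, -0.011, 0, 0, 0, 0, 0, 50, -0.011, 0, 0, 0, 0, 0, 50, -0.011, 0, 0, 0, 0, 0, 50, -0.011, 0, -0.035, 0, 0, 0, 50, -0.011, 0, -0.07, 0, 0, 0, 50, -0.011, 0, -0.105, 0, 0, 0, 50]'

```text
time: 6.3
tcp_pos: [0.4301, -0.071, 0.1295]
ee_rot: [-180.0, -0.2, -172.3]
wrist_force: [0.2, 0.7, -0.9]
width: 0.0424
```

Emit:
arm_command --series '[-0.04, -0.03, -0.01, 0, 0, -12, 60, -0.16, -0.12, -0.01, 0, 0, -20, 60, -0.16, -0.12, -0.01, 0, 0, -28, 60, -0.16, -0.12, -0.01, 0, 0, -35, 60, -0.16, -0.12, -0.01, 0, 0, -42, 60, -0.16, -0.12, -0.01, 0, 0, -49, 60, -0.16, -0.12, -0.01, 0, 0, -56, 60, -0.16, -0.12, -0.01, 0, 0, -56, 60]'

```text
time: 6.97
tcp_pos: [0.6055, -0.1687, 0.1376]
ee_rot: [179.9, -0.0, -116.0]
wrist_force: [-0.1, -0.4, -0.2]
width: 0.0524
```

Emit:
arm_command --series '[0, 0, 0, 0, 0, -7, 60, 0, 0, 0, 0, 0, -14, 60, 0, 0, 0, 0, 0, -21, 60, 0, 0, 0, 0, 0, -28, 60, 0, 0, 0, 0, 0, -34, 60, 0, 0, 0, 0, 0, -34, 60]'

```text
time: 7.47
tcp_pos: [0.6053, -0.1681, 0.1385]
ee_rot: [179.9, 0.0, -82.2]
wrist_force: [0.2, -0.1, -0.1]
width: 0.0523
```

```bash
python3 - <<'E'
from h import *
f=grab('top'); b=grab('scene'); s=manip.state(); print(s['tcp_pos'],s['ee_rot'],s['wrist_force'],s['width'],s['joints'].round(1),s['time'])
m=blob(f,(5,120,60),(18,255,255),(330,240,355,275)); k=blob(b,(5,120,60),(18,255,255),(290,130,315,177)); print(cen(m),cen(k),tri([f,b],[cen(m)[:2],cen(k)[:2]]) if m.any() else ray(b,*cen(k)[:2],.0395))
save(np.clip(np.hstack([cv2.resize(f['image'][170:290,280:400],(400,400)),cv2.resize(b['image'][120:240,240:360],(400,400))])*1.5,0,255).astype(np.uint8),'pics/a3.png')
E
```

```text
[ 0.60550835 -0.16810932  0.13851529] [ 1.79956468e+02  1.02608771e-02 -8.24551614e+01] [ 0.42010066 -0.63140738  0.77719681] 0.05260124323555098 [ -0.8  26.2  -5.6  -0.  -58.2   8.3] 7.5667
(np.float64(nan), np.float64(nan), 0) (np.float64(300.9076923076923), np.float64(157.8923076923077), 65) [ 0.43734738 -0.06915384  0.0395    ]h.py:15: RuntimeWarning: Mean of empty slice.
  def cen(m): v,u=np.nonzero(m); return u.mean(),v.mean(),len(u)
  ret = ret.dtype.type(ret / rcount)
```

View pics/a3.png

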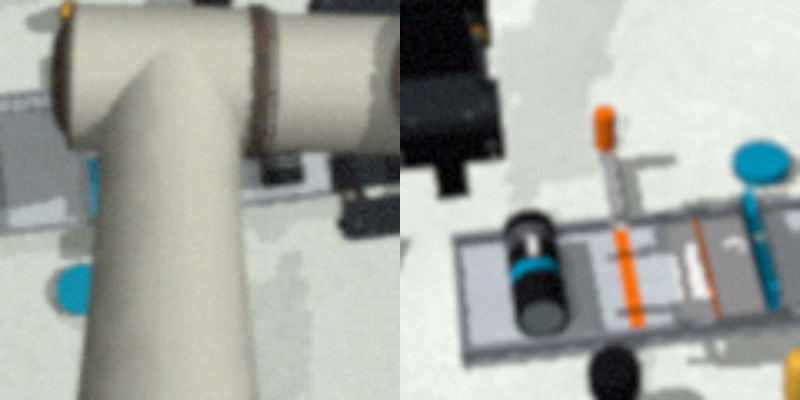

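The scene view shows the lane clear (bar ends at the wall, 620,225) and the tube untouched; the gripper stands behind it. The knob travelled about 48 mm, so I check numerically where it stood relative to the tray at the start.

```bash
python3 - <<'E'
from h import *
a=np.load('top0.npz'); b=np.load('scene0.npz')
ex=np.array([-.134,.991]);ey=np.array([-.991,-.134]);c=np.array([.5741,-.0203])
def px(f,p): return cv2.projectPoints(np.array(p,float).reshape(-1,1,3),np.array(f['rvec']),np.array(f['tvec']),f['K'],None)[0][:,0]
for f,n in((a,'top'),(b,'scene')):
    g=cv2.cvtColor(f['image'],cv2.COLOR_RGB2GRAY).astype(np.float32); s=np.arange(-.09,.095,.003)
    A=[]
    for x in np.arange(.085,.14,.003):
        q=px(f,[np.r_[c+x*ex+y*ey,.018] for y in s]).astype(np.float32); A.append(cv2.remap(g,q[:,:1],q[:,1:],cv2.INTER_LINEAR).ravel())
    print(n,list(zip((s*1000).round().astype(int).tolist(),np.mean(A,0).astype(int).tolist())))
for k in ([.4841,-.0627],[.4365,-.0692]): print((np.array(k)-c)@ex,(np.array(k)-c)@ey)
E
```

```text
top [(-90, 132), (-87, 132), (-84, 134), (-81, 134), (-78, 132), (-75, 121), (-72, 99), (-69, 85), (-66, 85), (-63, 90), (-60, 90), (-57, 92), (-54, 97), (-51, 103), (-48, 107), (-45, 108), (-42, 107), (-39, 107), (-36, 107), (-33, 107), (-30, 107), (-27, 107), (-24, 106), (-21, 108), (-18, 108), (-15, 107), (-12, 106), (-9, 106), (-6, 106), (-3, 107), (0, 106), (3, 107), (6, 107), (9, 106), (12, 107), (15, 108), (18, 108), (21, 109), (24, 107), (27, 107), (30, 108), (33, 109), (36, 109), (39, 109), (42, 109), (45, 109), (48, 108), (51, 96), (54, 93), (57, 107), (60, 120), (63, 122), (66, 122), (69, 121), (72, 123), (75, 127), (78, 131), (81, 132), (84, 131), (87, 127), (90, 115), (93, 103)]
scene [(-90, 122), (-87, 99), (-84, 81), (-81, 70), (-78, 62), (-75, 64), (-72, 73), (-69, 85), (-66, 94), (-63, 101), (-60, 107), (-57, 110), (-54, 110), (-51, 111), (-48, 110), (-45, 111), (-42, 111), (-39, 111), (-36, 112), (-33, 111), (-30, 111), (-27, 110), (-24, 110), (-21, 109), (-18, 109), (-15, 110), (-12, 111), (-9, 111), (-6, 111), (-3, 111), (0, 111), (3, 112), (6, 112), (9, 112), (12, 112), (15, 111), (18, 111), (21, 111), (24, 111), (27, 113), (30, 113), (33, 112), (36, 108), (39, 97), (42, 82), (45, 67), (48, 63), (51, 73), (54, 92), (57, 113), (60, 131), (63, 142), (66, 143), (69, 138), (72, 127), (75, 114), (78, 103), (81, 95), (84, 92), (87, 92), (90, 92), (93, 93)]
-0.029958399999999996 0.09487160000000007
-0.030021499999999993 0.14291420000000005
```

The tray centreline is about 8 mm off my assumption, so the knob started about 8 mm out and now stands at about 56 mm of travel. The gate is fully out and the tube is centred. Descend behind the tube.

Emit:
arm_command --series '[0, 0, 0.035, 0, 0, 0, 60, 0, 0, 0.07, 0, 0, 0, 60, 0, 0, 0.1, 0, 0, 0, 60, 0, 0, 0.114, 0, 0, 0, 60, 0, 0, 0.114, 0, 0, 0, 60, 0, 0, 0.114, 0, 0, 0, 60]'

```text
time: 8.07
tcp_pos: [0.6058, -0.1681, 0.0242]
ee_rot: [179.9, -0.0, -82.3]
wrist_force: [0.3, 0.3, 0.9]
width: 0.0523
```

Emit:
arm_command --series '[-0.003, 0, 0, 0, 0, 0, 60, -0.006, 0, 0, 0, 0, 0, 60, -0.009, 0, 0, 0, 0, 0, 60, -0.012, 0, 0, 0, 0, 0, 60, -0.015, 0, 0, 0, 0, 0, 60, -0.018, 0, 0, 0, 0, 0, 60, -0.02, 0, 0, 0, 0, 0, 60, -0.022, 0, 0, 0, 0, 0, 60]'

```text
time: 8.73
tcp_pos: [0.6032, -0.1459, 0.0249]
ee_rot: [-180.0, -0.0, -82.3]
wrist_force: [0.7, -1.0, -0.3]
width: 0.0523
```

Emit:
arm_command --series '[-0.002, 0, 0, 0, 0, 0, 60, -0.004, 0, 0, 0, 0, 0, 60, -0.006, 0, 0, 0, 0, 0, 60, -0.008, 0, 0, 0, 0, 0, 60, -0.01, 0, 0, 0, 0, 0, 60, -0.012, 0, 0, 0, 0, 0, 60, -0.014, 0, 0, 0, 0, 0, 60, -0.016, 0, 0, 0, 0, 0, 60]'

```text
time: 9.4
tcp_pos: [0.601, -0.1302, 0.0247]
ee_rot: [180.0, 0.0, -82.3]
wrist_force: [-0.0, -0.3, -0.0]
width: 0.0522
```

```bash
cat >> h.py <<'E'
def where(f,ez=.0):
    "tube from the teal band in scene view, tray frame; tool x"
    m=blob(f,(85,100,40),(105,255,255),(266,175,335,225)); n,l,st,ce=cv2.connectedComponentsWithStats(m)
    for i in range(1,n):
        if st[i,4]>15: p=ray(f,*ce[i],.043)[:2]-[.582,-.019]; print('teal',ce[i].round(1),st[i,4],'x %.4f y %.4f'%(p@[-.134,.991],p@[-.991,-.134]))
    s=manip.state(); p=s['tcp_pos'][:2]-[.582,-.019]; print('tool x %.4f'%(p@[-.134,.991]),s['wrist_force'].round(1),s['time'])
E
python3 - <<'E'
from h import *
where(np.load('scene0.npz')); f=grab('scene'); where(f)
save(np.clip(cv2.resize(f['image'][140:240,240:380],(800,571))*1.5,0,255).astype(np.uint8),'pics/a4.png')
E
```

```text
teal [279.  199.4] 65 x -0.1033 y -0.0076
tool x -0.1127 [-0.  -0.3 -0. ] 9.4
tool x -0.1123 [0.8 0.5 0.8] 9.45
```

View pics/a4.png

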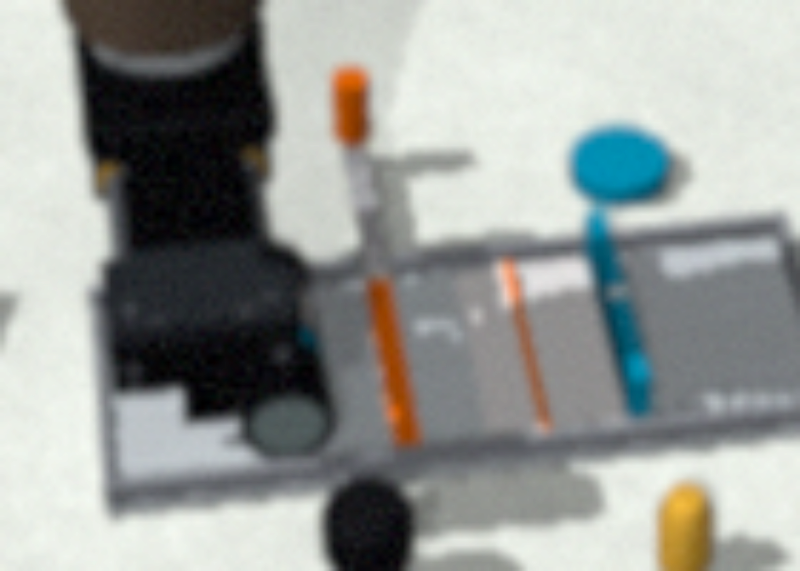

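The fingers stand behind the tube, whose end face shows at (288,425), still square to the tray. The lane ahead is clear to the crest (525,345) and stop (618,320). Continue the slow push.

Emit:
arm_command --series '[-0.0025, 0, 0, 0, 0, 0, 60, -0.005, 0, 0, 0, 0, 0, 60, -0.0075, 0, 0, 0, 0, 0, 60, -0.01, 0, 0, 0, 0, 0, 60, -0.0125, 0, 0, 0, 0, 0, 60, -0.015, 0, 0, 0, 0, 0, 60, -0.0175, 0, 0, 0, 0, 0, 60, -0.02, 0, 0, 0, 0, 0, 60]'

```text
time: 10.12
tcp_pos: [0.5983, -0.1102, 0.0247]
ee_rot: [-180.0, -0.0, -82.3]
wrist_force: [1.0, -0.5, -0.2]
width: 0.0523
```

Emit:
arm_command --series '[-0.0025, 0, 0, 0, 0, 0, 60, -0.005, 0, 0, 0, 0, 0, 60, -0.0075, 0, 0, 0, 0, 0, 60, -0.01, 0, 0, 0, 0, 0, 60, -0.0125, 0, 0, 0, 0, 0, 60, -0.015, 0, 0, 0, 0, 0, 60, -0.0175, 0, 0, 0, 0, 0, 60, -0.02, 0, 0, 0, 0, 0, 60]'

```text
time: 10.78
tcp_pos: [0.5956, -0.0904, 0.0247]
ee_rot: [-180.0, -0.0, -82.3]
wrist_force: [-0.2, 0.0, 0.8]
width: 0.0521
```

Emit:
arm_command --series '[-0.0025, 0, 0, 0, 0, 0, 60, -0.005, 0, 0, 0, 0, 0, 60, -0.0075, 0, 0, 0, 0, 0, 60, -0.01, 0, 0, 0, 0, 0, 60, -0.0125, 0, 0, 0, 0, 0, 60, -0.015, 0, 0, 0, 0, 0, 60, -0.0175, 0, 0, 0, 0, 0, 60, -0.02, 0, 0, 0, 0, 0, 60]'

```text
time: 11.45
tcp_pos: [0.5929, -0.0706, 0.0247]
ee_rot: [-180.0, -0.0, -82.3]
wrist_force: [0.4, -0.6, 0.7]
width: 0.0521
```

```bash
python3 - <<'E'
from h import *
f=grab('scene'); where(f)
for q in [(290.4,214.4)]:
    p=ray(f,*q,.028)[:2]-[.582,-.019]; print('prev end face', p@[-.134,.991],p@[-.991,-.134])
for q in [(240+525*.175,140+345*.175,.014),(240+618*.175,140+290*.175,.038)]:
    p=ray(f,*q)[:2]-[.582,-.019]; print('crest/stop', p@[-.134,.991],p@[-.991,-.134])
save(np.clip(cv2.resize(f['image'][140:240,240:380],(800,571))*1.5,0,255).astype(np.uint8),'pics/a5.png')
E
```

```text
tool x -0.0523 [-0.   0.4  1.3] 11.5
prev end face -0.08067178471312327 -0.048838002412088875
crest/stop 0.02824625156904646 -0.0016523088923153665
crest/stop 0.06978573052808279 0.0007982081690175086
```

View pics/a5.png

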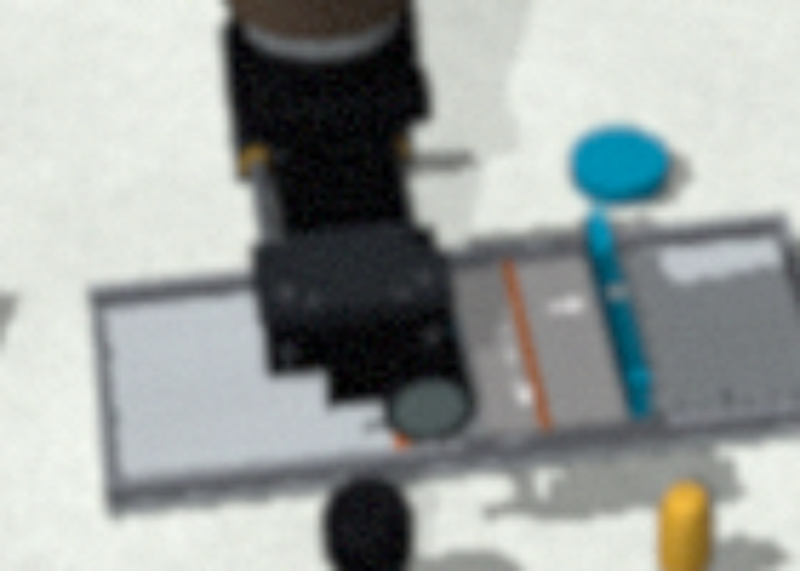

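The tube has rolled to about x = -0.022 (end face at 430,405), still square and at the foot of the ramp. Crest at about x = 0.028, so it tips in once its axis passes there (tool x of about 0). Continue slowly and watch the force.

Emit:
arm_command --series '[-0.0022, 0, 0, 0, 0, 0, 60, -0.0045, 0, 0, 0, 0, 0, 60, -0.0067, 0, 0, 0, 0, 0, 60, -0.009, 0, 0, 0, 0, 0, 60, -0.0112, 0, 0, 0, 0, 0, 60, -0.0135, 0, 0, 0, 0, 0, 60, -0.0157, 0, 0, 0, 0, 0, 60, -0.018, 0, 0, 0, 0, 0, 60]'

```text
time: 12.17
tcp_pos: [0.5905, -0.0528, 0.0247]
ee_rot: [-180.0, -0.0, -82.3]
wrist_force: [-0.7, -0.4, -0.3]
width: 0.0524
```

Emit:
arm_command --series '[-0.002, 0, 0, 0, 0, 0, 60, -0.004, 0, 0, 0, 0, 0, 60, -0.006, 0, 0, 0, 0, 0, 60, -0.008, 0, 0, 0, 0, 0, 60, -0.01, 0, 0, 0, 0, 0, 60, -0.012, 0, 0, 0, 0, 0, 60]'

```text
time: 12.67
tcp_pos: [0.5892, -0.0415, 0.0251]
ee_rot: [-180.0, -0.0, -82.3]
wrist_force: [0.5, -3.3, 2.7]
width: 0.0519
```

Emit:
arm_command --series '[-0.0015, 0, 0, 0, 0, 0, 60, -0.003, 0, 0, 0, 0, 0, 60, -0.0045, 0, 0, 0, 0, 0, 60, -0.006, 0, 0, 0, 0, 0, 60]'

```text
time: 13.0
tcp_pos: [0.5881, -0.0351, 0.0247]
ee_rot: [180.0, -0.0, -82.3]
wrist_force: [0.4, -4.7, 1.8]
width: 0.0525
```

Emit:
arm_command --series '[-0.0015, 0, 0, 0, 0, 0, 60, -0.003, 0, 0, 0, 0, 0, 60, -0.0045, 0, 0, 0, 0, 0, 60, -0.006, 0, 0, 0, 0, 0, 60]'

```text
time: 13.33
tcp_pos: [0.5872, -0.0291, 0.0247]
ee_rot: [180.0, 0.0, -82.3]
wrist_force: [0.3, -4.4, 2.3]
width: 0.0521
```

Emit:
arm_command --series '[-0.0015, 0, 0, 0, 0, 0, 60, -0.003, 0, 0, 0, 0, 0, 60, -0.0045, 0, 0, 0, 0, 0, 60, -0.006, 0, 0, 0, 0, 0, 60]'

```text
time: 13.67
tcp_pos: [0.5864, -0.0231, 0.0246]
ee_rot: [180.0, 0.0, -82.3]
wrist_force: [0.3, -3.6, 1.2]
width: 0.0523
```

Emit:
arm_command --series '[-0.0015, 0, 0, 0, 0, 0, 60, -0.003, 0, 0, 0, 0, 0, 60]'

```text
time: 13.83
tcp_pos: [0.5858, -0.0197, 0.0244]
ee_rot: [180.0, 0.0, -82.3]
wrist_force: [-0.3, -0.8, -0.2]
width: 0.052
```

Emit:
arm_command --series '[-0.0015, 0, 0, 0, 0, 0, 60]'

```text
time: 13.92
tcp_pos: [0.5856, -0.0181, 0.0243]
ee_rot: [180.0, 0.0, -82.3]
wrist_force: [-0.2, 0.9, -0.6]
width: 0.0522
```

The force has vanished. Hold briefly and look.

Emit:
arm_command --series '[0, 0, 0, 0, 0, 0, 60, 0, 0, 0, 0, 0, 0, 60, 0, 0, 0, 0, 0, 0, 60]'

```text
time: 14.17
tcp_pos: [0.5858, -0.0185, 0.0245]
ee_rot: [180.0, 0.0, -82.3]
wrist_force: [-0.8, -1.2, -0.1]
width: 0.0525
```

```bash
python3 - <<'E'
from h import *
f=grab('scene'); where(f)
save(np.clip(cv2.resize(f['image'][140:240,240:380],(800,571))*1.5,0,255).astype(np.uint8),'pics/a6.png')
E
```

```text
tool x -0.0002 [ 0.7 -1.2 -0. ] 14.2167
```

View pics/a6.png

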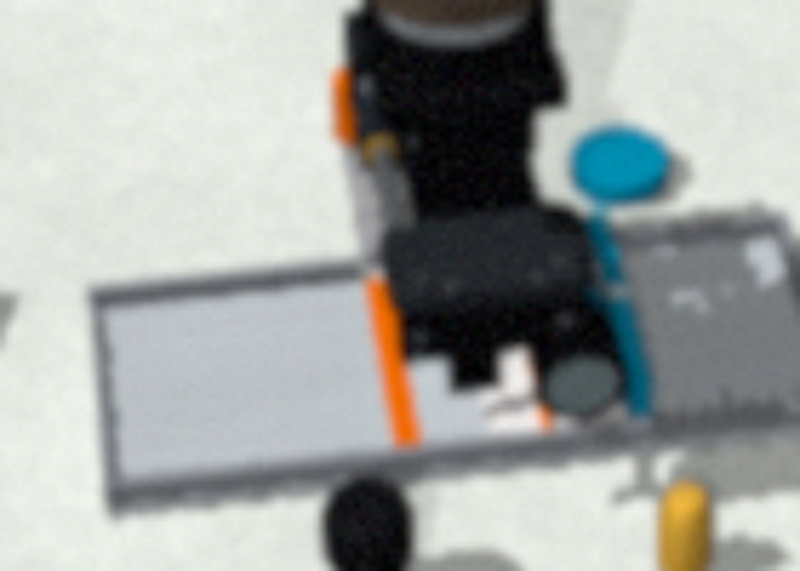

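The tube's end face (580,385) lies past the orange crest (545,415), close to the teal stop (635,385), and the fingers are clear of it. Back off, rise and check.

Emit:
arm_command --series '[0.005, 0, 0, 0, 0, 0, 60, 0.015, 0, 0, 0, 0, 0, 60, 0.03, 0, 0, 0, 0, 0, 60, 0.045, 0, -0.01, 0, 0, 0, 60, 0.06, 0, -0.04, 0, 0, 0, 60, 0.08, 0, -0.07, 0, 0, 0, 60, 0.11, 0, -0.1, 0, 0, 0, 60, 0.14, 0, -0.12, 0, 0, 0, 60]'

```text
time: 14.88
tcp_pos: [0.6057, -0.1594, 0.1481]
ee_rot: [-179.8, -0.1, -82.2]
wrist_force: [0.9, 0.4, -0.1]
width: 0.0522
```

Emit:
arm_command --series '[0.03, 0, 0, 0, 0, 0, 60, 0.07, 0, 0, 0, 0, 0, 60, 0.11, 0, 0, 0, 0, 0, 60, 0.14, 0, 0, 0, 0, 0, 60, 0.14, 0, 0, 0, 0, 0, 60, 0.14, 0, 0, 0, 0, 0, 60]'

```text
time: 15.38
tcp_pos: [0.6225, -0.299, 0.1437]
ee_rot: [179.9, 0.0, -82.5]
wrist_force: [0.5, 1.0, -0.7]
width: 0.0521
```

```bash
python3 - <<'E'
from h import *
f=grab('scene'); t=grab('top'); where(f); s=manip.state(); print(s['tcp_pos'],s['dq'].round(2))
P=pts(t); ex=np.array([-.134,.991]);ey=np.array([-.991,-.134]);Q=P[...,:2]-[.582,-.019]; X=Q@ex;Y=Q@ey
m=(P[...,2]>.041)&(X>.005)&(X<.09)&(abs(Y)<.06); q=P[m]; print('tube',m.sum(),X[m].mean(),Y[m].mean(),q[:,2].max(),cv2.minAreaRect(np.c_[X[m],Y[m]].astype(np.float32)*1000))
k=blob(f,(5,120,60),(18,255,255),(290,130,315,177)); print('knob',cen(k),ray(f,*cen(k)[:2],.0395))
a=np.load('top0.npz')
for g in(a,t):
    z=blob(g,(85,100,40),(105,255,255),(300,190,313,240)); print('stop',cen(z))
save(np.clip(np.hstack([cv2.resize(t['image'][170:290,280:400],(400,400)),cv2.resize(f['image'][130:250,270:390],(400,400))])*1.5,0,255).astype(np.uint8),'pics/a7.png')
E
```

```text
tool x -0.2805 [-0.4  0.1 -0.7] 15.4833
[ 0.62292315 -0.29649883  0.14427134] [ 1.54 -0.78 -0.39  0.13 -0.   -0.16]
tube 1375 0.0376576411639797 0.018615578133349558 1.144847927163342 ((48.647125244140625, -0.06340408325195312), (110.48107147216797, 44.25310134887695), 87.8921127319336)
knob (np.float64(300.92063492063494), np.float64(157.84126984126985), 63) [ 0.43712774 -0.06912189  0.0395    ]
stop (np.float64(306.78350515463916), np.float64(215.61855670103094), 97)
stop (np.float64(307.64925373134326), np.float64(215.11940298507463), 134)
```

View pics/a7.png

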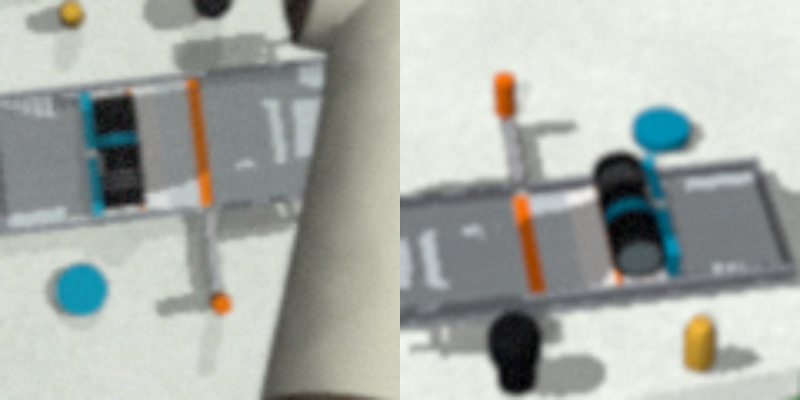

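```bash
python3 -c "
from h import *
print(manip.job_done())"
```

```text
the job is handed in; nothing more can be done
None
```

I pulled the gate out to its end stop, then rolled the black tube up the ramp with two open fingers until it dropped into the white seat. I backed the arm off and handed the job in at about 15.5 s. No verdict was reported.

**Last checks**
- **Tube:** In both views it lies between the orange crest and the teal stop, parallel to the stop, with the robot clear of it. I have no clean number for its seated height, because my depth mask picked up invalid pixels. Seating rests on the pictures and on the force falling to zero as it passed the crest. The wrist read at most about 5 N at the ends of the push moves, and it was not read in between.
- **Seat:** The teal stop shows at the same place in the crops before and after. Its colour-blob centre moved by 0.9 px, but the teal band merging with that blob would also move it.
- **Gate:** The knob moved only about 45 to 48 mm by camera, less than the full 55 mm. At the stop, 20 N of pull gave no further motion. The tray walls suggest the knob started about 8 mm open, which puts it at roughly 53 to 56 mm out now.
- **Bystanders:** The dust cap, eyepiece and objective look unmoved in the final crop. I did not measure the bystanders further away, and the arm did not work near them at low height.

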